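# Crank the worm-driven loading table round and push the plaster through the flaps

### The arm

A 7-joint arm with a two-finger parallel gripper is mounted at the origin on a cart in front of the work surface, level with it; the furniture and walls round the work are solid. World frame = base frame: x ahead of the robot, y to its left, z up, the work surface at z = 0. Lengths are in m, angles in rad, forces in N, time in s.
With the tool pointing down it reaches from about 0.375 to 0.925 m from the base axis. Payload 3.1 kg.
Tool frame: the origin (TCP) lies at the very end of the fingers, on their centre line; the grasp point (between the pads) lies 19 mm behind it; z points along the fingers, y is the line along which they close (so a half turn about z gives the same grasp; the last joint's range is limited). The gripper opens to 85 mm and grips with 20 to 120 N. Pads are 22 mm wide; open, the fingers measure 114 mm over their backs; the gripper's body (76 mm by 85 mm) begins 54 mm behind the grasp point. The pads swing forward as they close: fully open they stand 13 mm farther back than shut.
Start: joints at [-1.3, 0.383, 0.044, 1.598, -0.018, 1.161, -0.05], TCP at [0.234, 0.606, 0.231] pointing down, gripper open.
Joint ranges: [-2.61, 2.61], [-0.41, 2.15], [-1.48, 1.57], [0, 2.5], [-1.57, 4.71], [0.05, 1.97], [-2.85, 2.85]. Speed limits (rad/s): [2.79, 2.79, 3.14, 3.14, 3.14, 3.14, 3.14].

### API

Orientations are given as [roll, pitch, yaw] about the fixed x, y, z axes, in that order (R = Rz(yaw) Ry(pitch) Rx(roll)).
In Python, from station import ctrl gives the robot as it stands.
- The arm moves only by the shell command python3 -m crank 'ROWS'. ROWS is JSON, one flat list of numbers, 7 for each row, row after row: the opening, from 0 (shut) to 1 (fully open), then the shift along the world's x, y, z scaled (see below), then the turn, a rotation vector about the world's x, y, z scaled (see below). In form: [grip, x, y, z, ax, ay, az, grip, x, y, z, ax, ay, az, ...]. A call has exactly 8 rows; each row shifts and turns the commanded pose from where the row before left it; what a row does not reach is not made up. The controller multiplies each number of a shift by 0.025 m and each number of a turn by 0.1 rad. A row lasts 1/10 s, in which the tool goes at most 50 mm and 8.59 degrees, less where a joint would pass 70% of its speed; a pose out of reach is approached as far as the arm can. A call with a number of a shift or a turn outside -1 to 1 is refused whole. A call with a gripper value outside its range is refused whole. The fingers move at their own pace and stop on an object; the grip force is fixed at half the most. Time passes only in rows, so rows that do not move let the fingers close, or fill a call up. It gives the time, the measured TCP pose, the force, the opening and the grip force at its end, in the units of the state.
- ctrl.state(): the state, without advancing time (a new reading comes with each control period).
- ctrl.read_camera(name): name is "scene" or "top" or "wrist"; returns a dict with "color" (420x560x3 uint8, blue, green, red), "mtx" (3x3 intrinsics, pixels), "distortion" ([k1, k2, p1, p2, k3] as OpenCV has them; the pictures are not rectified), "cam_to_world" (4x4, takes a point from camera to world coordinates); the wrist camera has in their place "tool_from_camera" (4x4, takes a point from camera to tool coordinates, whose origin is the TCP and whose axes are the flange's). Camera axes: x right, y down, z forward; pixel columns grow to the right and rows downward; lengths in m; the calibration is good to about 2 mm. A picture is of the moment at which its call begins: read the wrist's pose just before it. There is no depth.
- ctrl.sign_off(): hands the job in; it is judged then, once.
Trained networks look in a picture, given as the dict that the camera call returned (one of the last four; its "shot" number tells which), for a name from the list of things; names that differ only in an ending like _2 or _b are one class to them, and where a whole thing is asked for, a point or a joint stands for the part that bears it (a point fixed in the world has none). Each returns a list of dicts, best first, with "conf" (0 to 1); they miss things now and then, are a little off and sometimes report something else, mostly with a low value. They report only what shows in the picture. A call takes as long as a camera call. They do not tell look-alikes from the thing itself.
- ctrl.recognise(picture, query): "extent" ([centre column, centre row, width, height] in pixels, round what is visible of it).
- ctrl.regions_of(picture, query): "region" (420x560 bool, what is visible of it) and "extent" ([centre column, centre row, width, height] in pixels, round what is visible of it).
- ctrl.tip_of(picture, query): "uv" ([column, row] in pixels: a listed point, or the origin of a listed thing).
The state is a dict: "t": time; "joints": joint angles; "qvel": joint speeds; "joint_torque": joint torques, N m; "tool_pos": TCP position; "tcp_rot": TCP orientation; "force": force on the tool from outside, world axes, zero at the start; "torque": the same for the moment, N m; "width": finger opening in m; "grasp_force": force on a finger pad.
Only numpy, scipy, OpenCV 4.12 (cv2) and the standard library are available. Lean on these libraries where they do the work, as an engineer would, in place of code of your own. Each camera call takes 0.05 s, during which the arm holds its last target. There are 200 camera calls.

### The job

Set the small white plaster lump down in the channel of the worm-driven turntable as the table now stands, and let go of it. Then crank the handwheel until the channel, with the lump in it, points straight at the bin's mouth. Then push the lump from behind, out of the channel and through the two sprung flaps, far enough into the bin that the flaps snap shut behind it; leave the other things on the table where they are.

Things in the scene. Friction and masses are not known exactly. Their poses are not given: they have to be found in the camera images.
- lump_centre (a point): centre of the loose white plaster lump, 41 mm along its x, 55 mm along its y (long axis), 26 mm high, about 0.12 kg, a rough block, underside 13 mm below this point; it starts on the table left of the loader, the only plaster on the tabletop. May be gripped across its length or width.
- loader: fixed metal loader on the table: a dark bed 325 mm long with a round turntable, a grey worm gearbox with handwheel at its right (-y) side, and an open-topped aluminium bin beyond the turntable. Origin on the tabletop under the turntable's axis; x runs from turntable to bin, y to its left, z up.
- channel (a point): centre of the turntable's channel, on the turntable's axis, at the channel's floor, 36 mm above the tabletop. The turntable is a dark steel disc of 150 mm diameter; two bright rails 6 mm high and 5 mm thick run along this frame's x, 126 mm long, 58 mm apart inside; the channel is open at both ends, its +x end goes to the bin.
- turntable (a joint): angle of the turntable, rad, counter-clockwise from above positive. 0: channel points straight at the bin's mouth. Starts at -1.1 to -0.7, can go on to +0.5. The worm holds it: it cannot be pushed round. One handwheel turn moves it 18 degrees (20 to 1), the same way round: wheel counter-clockwise, table counter-clockwise.
- wheel_axis (a point): point on the handwheel's upright axis, fixed to the loader, at the height of the middle of the handle, 94 mm above the tabletop. The wheel is a dark disc of 76 mm diameter whose top is 74 mm above the tabletop; it turns with about 0.05 N m and stays where it is left.
- handle (a point): centre of the handwheel's black revolving handle, an upright sleeve 16 mm in diameter and 37 mm long (75 to 112 mm above the tabletop), 28 mm from the wheel's axis; it spins freely on its pin, so it can be held from above and carried round in circles without turning the hand.
- bin_mouth (a point): middle of the bin's mouth, at the floor in the plane of the flaps, 90 mm from the turntable's axis, 36 mm above the tabletop; axes as the loader's. The mouth is 69 mm wide and open above. The bin inside reaches from x = 2 to 132 mm and y = -44 to 44 mm; floor 35 mm, wall tops 70 mm above the tabletop.
- left_flap (a joint): sprung flap at the left of the mouth: steel leaf 33 mm wide, 30 mm high, 3 mm thick (top 67 mm above the tabletop), upright hinge at the mouth's left edge. 0 shut, to 1.5 rad swung into the bin; a light spring (under 3 N at its edge) shuts it once nothing stands in its sweep, 33 mm deep behind the mouth.
- right_flap (a joint): the mirror image of the left flap, on the right of the mouth.
- slip: brown oilstone slip, 37 x 49 x 14 mm, origin under its middle; a bystander left of the bin
- pot: small white pot with lid, 37 mm wide, 40 mm high, origin under its middle; a bystander at the right
- dish: small round tin dish, 50 mm wide, 14 mm high, origin under its middle; a bystander at the right, before the jar
- jar: jar with white lid, 100 mm wide, 51 mm high, origin under its middle; a bystander right of the bin
- tweezers: steel tweezers, 144 mm long, lying flat, 7 mm high; a bystander at the right
- tin: flat round white tin, 55 mm wide, 11 mm high, origin under its middle; a bystander at the far left
Things that resemble listed ones, but are neither listed nor needed, are in the scene too. Leave any purple or red look-alike of the part that bears lump_centre alone.

How it is judged:
By the outcome, as a careful person would: the job done as asked, in the order asked, and still so for the second after the job is handed in, with the robot touching nothing.
It also fails if it takes over 72 s, if anything falls off the work surface, if the arm or the gripper's body presses on something with over 40 N, if the wrist force passes 120 N, or if a joint passes its speed limit or range.

## Working session

There is one attempt and no reset: what is moved stays moved. The work goes in short steps, Python scripts to look and compute and a shell command to move; the robot and the scene stay as the last step left them, time stands still between calls to the robot, and variables do not carry over. Pictures are saved under pics/ and viewed, at most 10 in all, crops included, and the job is handed in when it is done.

```bash
mkdir -p pics; ls; cat > h.py <<'E'
import numpy as np, cv2
from station import ctrl
from scipy.spatial.transform import Rotation as R
def cam(name):
    s=ctrl.state(); p=ctrl.read_camera(name)
    if name=='wrist':
        T=np.eye(4); T[:3,:3]=R.from_euler('xyz',s['tcp_rot']).as_matrix(); T[:3,3]=s['tool_pos']
        p['T']=T@np.array(p['tool_from_camera'])
    else: p['T']=np.array(p['cam_to_world'])
    return p
def w(p,uv,z):
    n=cv2.undistortPoints(np.array([[uv]],float),np.array(p['mtx']),np.array(p['distortion']))[0,0]
    d=p['T'][:3,:3]@[n[0],n[1],1]; o=p['T'][:3,3]
    return o+d*(z-o[2])/d[2]
def px(p,X):
    Ti=np.linalg.inv(p['T']); r=cv2.Rodrigues(Ti[:3,:3])[0]
    return cv2.projectPoints(np.array([X],float),r,Ti[:3,3],np.array(p['mtx']),np.array(p['distortion']))[0][0,0]
E
python3 - <<'E'
from h import *
print(ctrl.state())
P={'lump_centre':.013,'channel':.036,'wheel_axis':.094,'handle':.094,'bin_mouth':.036,'loader':0,'slip':0,'pot':0,'dish':0,'jar':0}
for c in ('top','scene'):
    p=cam(c); cv2.imwrite(f'pics/{c}.png',p['color'])
    for k,z in P.items():
        print(c,k,[(np.round(d['uv']),round(d['conf'],2),np.round(w(p,d['uv'],z),3)) for d in ctrl.tip_of(p,k)[:4]])
E
```

```text
pics
{'t': 0.0, 'joints': array([-1.29980573,  0.38384774,  0.04385389,  1.59960917, -0.01788047,
        1.16119507, -0.04987998]), 'qvel': array([-0.00054079, -0.00064355,  0.00012625, -0.00153363,  0.00189941,
       -0.00013717,  0.00063445]), 'joint_torque': array([-1.84629330e-04, -4.33466220e+01,  1.02429919e+00, -2.49516714e+01,
        1.05077738e-02,  1.14267264e-02,  1.12080558e-07]), 'tool_pos': array([0.23399493, 0.6053929 , 0.22986295]), 'tcp_rot': array([-3.13893129e+00,  1.69054129e-04,  2.77289080e+00]), 'force': array([ 0.01047956,  0.38585272, -0.62054184]), 'torque': array([ 0.00940855, -0.01189178, -0.03829261]), 'grasp_force': 0.0, 'width': 0.08543428145788359}
top lump_centre [(array([202., 265.]), 0.75, array([0.401, 0.227, 0.013])), (array([135., 256.]), 0.72, array([0.427, 0.408, 0.013])), (array([204., 204.]), 0.68, array([0.568, 0.223, 0.013])), (array([174., 257.]), 0.6, array([0.425, 0.303, 0.013]))]
top channel []
top wheel_axis [(array([326., 214.]), 0.65, array([ 0.529, -0.1  ,  0.094])), (array([378., 158.]), 0.43, array([ 0.673, -0.238,  0.094]))]
t
[... 1155 characters left out ...]
133,  0.094])), (array([370., 257.]), 0.47, array([ 0.564, -0.34 ,  0.094])), (array([353., 273.]), 0.42, array([ 0.466, -0.357,  0.094]))]
scene bin_mouth [(array([278., 227.]), 0.8, array([0.588, 0.047, 0.036]))]
scene loader [(array([260., 246.]), 0.63, array([0.5  , 0.042, 0.   ]))]
scene slip [(array([240., 218.]), 0.41, array([0.586, 0.245, 0.   ]))]
scene pot [(array([354., 298.]), 0.5, array([ 0.494, -0.349,  0.   ])), (array([302., 236.]), 0.49, array([ 0.646, -0.006,  0.   ]))]
scene dish [(array([352., 271.]), 0.61, array([ 0.597, -0.258,  0.   ]))]
scene jar [(array([355., 295.]), 0.71, array([ 0.505, -0.341,  0.   ])), (array([373., 254.]), 0.6, array([ 0.716, -0.243,  0.   ]))]
```

```bash
python3 -c "
import cv2
a=cv2.imread('pics/top.png')[130:290,100:430]
cv2.imwrite('pics/topc.png',cv2.resize(a,(792,384),interpolation=cv2.INTER_CUBIC))"
```

```text
(no output)
```

View pics/topc.png

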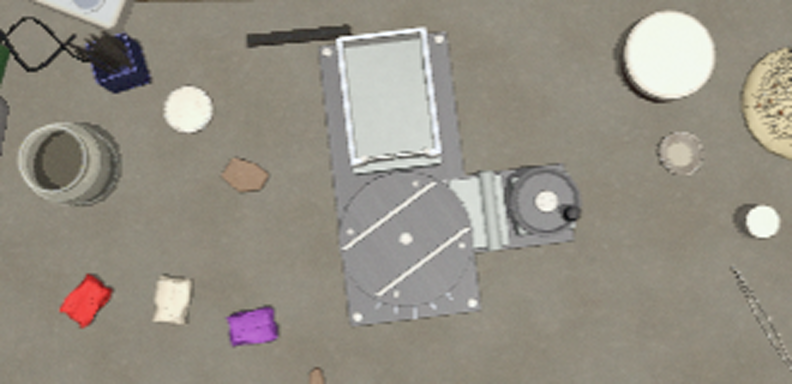

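The list of possible lumps, by top-camera pixel: red (135,256), white (172,255) and purple (205,266). The white one is the target, at about (0.425, 0.303) with its long axis near world x. The channel currently points to roughly -0.95 rad in world. I'll move above the white lump, turn the wrist on the way, and check it from there.

```bash
python3 -m crank '[1,0.48,-0.75,0,0,0,-0.82,1,0.48,-0.75,0,0,0,-0.82,1,0.48,-0.75,0,0,0,-0.82,1,0.48,-0.75,0,0,0,-0.82,1,0.48,-0.75,0,0,0,-0.82,1,0.48,-0.75,0,0,0,-0.82,1,0.48,-0.75,0,0,0,-0.82,1,0.48,-0.75,0,0,0,-0.82]'
python3 -m crank '[1,0.48,-0.75,0,0,0,-0.82,1,0.48,-0.75,0,0,0,-0.82,1,0.48,-0.75,0,0,0,-0.82,1,0.48,-0.75,0,0,0,-0.82,1,0.48,-0.75,0,0,0,-0.82,1,0.48,-0.75,0,0,0,-0.82,1,0.48,-0.75,0,0,0,-0.82,1,0.48,-0.75,0,0,0,-0.82]'
python3 - <<'E'
from h import *
p=cam('wrist'); s=ctrl.state(); print(s['tool_pos'],s['tcp_rot'],p['T'][:3,3])
cv2.imwrite('pics/w1.png',p['color'])
for d in ctrl.regions_of(p,'lump_centre'):
    m=d['region'].astype(np.uint8); c=max(cv2.findContours(m,0,2)[0],key=cv2.contourArea)
    q=np.array([w(p,x[0],.02)[:2] for x in c]).astype(np.float32); r=cv2.minAreaRect(q*1000)
    print(d['conf'],d['extent'],r, p['color'][d['region']].mean(0))
print([(d['uv'],d['conf'],w(p,d['uv'],.013)) for d in ctrl.tip_of(p,'lump_centre')])
E
```

```text
t: 1.9
tool_pos: [0.3307, 0.4556, 0.2314]
tcp_rot: [3.141, -0.0, 2.113]
force: [-0.1, 0.3, -0.1]
width: 0.0857
grasp_force: 0.0
t: 2.7
tool_pos: [0.4268, 0.3056, 0.2315]
tcp_rot: [3.141, -0.001, 1.458]
force: [0.5, -0.0, 0.0]
width: 0.0853
grasp_force: 0.0
[0.42966063 0.30090054 0.23158927] [3.13940034e+00 1.93173041e-03 1.44891842e+00] [0.43557184 0.37903588 0.37513051]
0.84 [273.0, 247.8, 45.6, 45.9] ((402.5035095214844, 225.9368133544922), (39.7841911315918, 54.15742111206055), 8.955178260803223) [143.72279972  73.03118503 129.64726265]
0.62 [292.4, 169.1, 51.5, 35.9] ((433.6501770019531, 314.01971435546875), (37.057621002197266, 51.81988525390625), 80.92047119140625) [137.63081571 160.66042296 175.91661631]
0.57 [277.9, 68.0, 59.4, 61.0] ((434.61956787109375, 410.28570556640625), (37.78217315673828, 52.29975891113281), 52.852230072021484) [ 67.02883229  72.710716   231.18356559]
[([274.3, 250.6], 0.9, array([0.4044333 , 0.22138335, 0.013     ])), ([280.1, 70.5], 0.88, array([0.4335019 , 0.41025569, 0.013     ])), ([293.5, 169.8], 0.84, array([0.43589643, 0.31072885, 0.013     ]))]
```

View pics/w1.png

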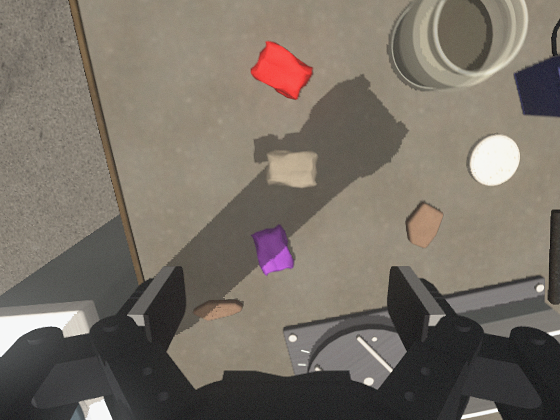

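The wrist view shows the white lump at (292,169), between the red one (283,70) and the purple one (273,250). It's centred at about (0.435, 0.312) with its long axis at -0.16 rad. I'll go down and grip it across its length.

```bash
python3 -m crank '[1,0.05,0.11,-1,0,0,-0.1,1,0.05,0.11,-1,0,0,-0.1,1,0.05,0.11,-1,0,0,-0.1,1,0.05,0.11,-1,0,0,-0.1,1,0,0,-1,0,0,0,1,0,0,-1,0,0,0,1,0,0,-1,0,0,0,1,0,0,-1,0,0,0]'
python3 -m crank '[1,0,0,-0.57,0,0,0,1,0,0,-0.57,0,0,0,1,0,0,0,0,0,0,0,0,0,0,0,0,0,0,0,0,0,0,0,0,0,0,0,0,0,0,0,0,0,0,0,0,0,0,0,0,0,0,0,0,0]'
```

```text
t: 3.65
tool_pos: [0.4302, 0.3195, 0.0302]
tcp_rot: [-3.141, -0.001, 1.425]
force: [0.2, 0.0, 0.4]
width: 0.0848
grasp_force: 0.0
t: 4.45
tool_pos: [0.4327, 0.3183, 0.0045]
tcp_rot: [3.14, -0.003, 1.421]
force: [-0.3, -0.6, 6.4]
width: 0.0522
grasp_force: 62.8
```

```bash
python3 -m crank '[0,0,0,1,0,0,0,0,0,0,1,0,0,0,0,0,-1,1,0,0,-1,0,0,-1,1,0,0,-1,0,0,-1,1,0,0,-1,0,0,-1,1,0,0,-1,0,0,-1,1,0,0,-1,0,0,-1,1,0,0,-1]'
python3 -m crank '[0,0,-1,0.5,0,0,-1,0,0,-1,0.5,0,0,-1,0,0,-1,0.5,0,0,0,0,0,-1,0.5,0,0,0,0,0,-1,0,0,0,0,0,0,0,0,0,0,0,0,0,0,0,0,0,0,0,0,0,0,0,0,0]'
python3 - <<'E'
from h import *
p=cam('wrist'); s=ctrl.state(); print(s['tool_pos'],s['tcp_rot'],p['T'][:3,3],s['width'],s['grasp_force'])
cv2.imwrite('pics/w2.png',p['color'])
for k,z in dict(channel=.036,wheel_axis=.094,handle=.094,bin_mouth=.036,loader=0).items():
    print(k,[(d['uv'],d['conf'],np.round(w(p,d['uv'],z),4)) for d in ctrl.tip_of(p,k)[:2]])
E
```

```text
t: 5.25
tool_pos: [0.4306, 0.1659, 0.2035]
tcp_rot: [-3.141, 0.0, 0.816]
force: [-0.0, 0.6, -1.9]
width: 0.0518
grasp_force: 64.2
t: 6.05
tool_pos: [0.4308, 0.0432, 0.2524]
tcp_rot: [-3.141, 0.0, 0.622]
force: [0.5, -0.3, -1.6]
width: 0.0523
grasp_force: 64.2
[0.43084457 0.04342664 0.25239361] [-3.14120167e+00  5.78120104e-04  6.22806912e-01] [0.49095199 0.08661906 0.39595985] 0.051861071743801085 64.14931297302246
channel [([319.4, 117.5], 0.62, array([0.4989, 0.0512, 0.036 ]))]
wheel_axis [([486.7, 192.1], 0.64, array([ 0.535 , -0.1064,  0.094 ]))]
handle []
bin_mouth [([369.0, 34.7], 0.85, array([0.5884, 0.0593, 0.036 ]))]
loader [([318.3, 117.6], 0.75, array([0.4989, 0.0486, 0.    ]))]
```

View pics/w2.png

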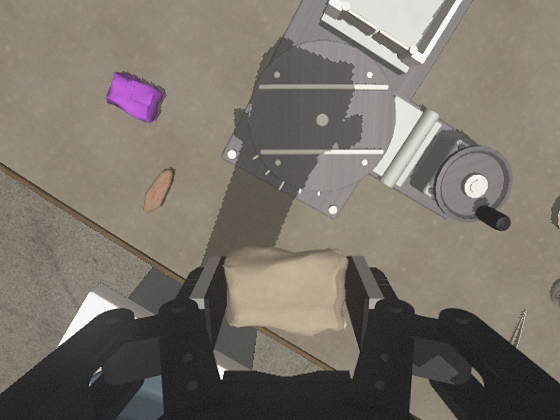

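The wrist view has the channel hub at (322,120), the rails near horizontal at rows 87 and 152, the wheel axis at about (477,186) and the handle at about (492,217). Next I'll work out the angles.

```bash
python3 - <<'E'
from h import *
p=cam('wrist')
W=lambda u,v,z:w(p,(u,v),z)[:2]
g=p['color']
# rails: bright rows
for lo,hi in((80,94),(146,158)):
    sub=g[lo:hi].min(2).astype(float); c=np.arange(275,350); v=[(lo+np.average(np.arange(hi-lo),weights=np.clip(sub[:,x]-sub[:,x].max()*.75,0,None)+1e-6)) for x in c]
    f=np.polyfit(c,v,1); a=W(265,np.polyval(f,265),.042); b=W(380,np.polyval(f,380),.042); mid=W(322,np.polyval(f,322),.042)
    d=b-a; print('rail',f,np.arctan2(d[1],d[0]),mid)
print('hub36',W(322,120,.036))
a,b=W(232,154,.03),W(333,210,.03); d=a-b; print('bed across yaw',np.arctan2(-d[0],d[1]))
print('wheel top hub',W(476,186,.076),'handle base',W(480,207,.08),'handle top',W(499,223,.112))
t=ctrl.tip_of(p,'channel')[:1]; print(t and W(*t[0]['uv'],.036))
cv2.imwrite('pics/w2c.png',cv2.resize(g[0:240,220:540],(800,600)))
E
```

```text
rail [-3.17264011e-03  8.72263597e+01] -0.9423929556149868 [0.52441963 0.0669558 ]
rail [5.16742732e-03 1.50045624e+02] -0.9526407250845584 [0.47382614 0.02859386]
hub36 [0.49901373 0.04695994]
bed across yaw 0.1049832428389925
wheel top hub [ 0.53630193 -0.10572713] handle base [ 0.52309317 -0.12132906] handle top [ 0.51942612 -0.12500966]
[0.49749906 0.04821924]
```

View pics/w2c.png

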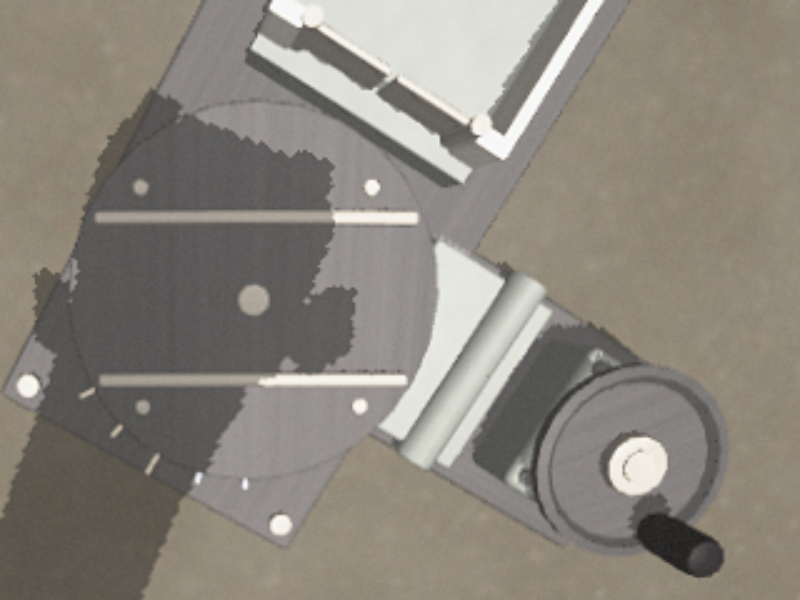

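```bash
python3 - <<'E'
from h import *
p=cam('wrist'); s=ctrl.state(); Rt=R.from_euler('xyz',s['tcp_rot']).as_matrix()
for z in (-.0045,.0085,.0215):
    for uv in ((287,247),(287,333),(228,290),(346,290)):
        X=w(p,uv,s['tool_pos'][2]+z)-s['tool_pos']; print(z,uv,np.round(Rt.T@X*1000,1))
W=lambda u,v,z:w(p,(u,v),z)[:2]
a,b=W(345.2,6,.069),W(412.8,50,.069); d=a-b; print('hinges',a,b,'mid',(a+b)/2,np.linalg.norm(d),np.arctan2(-d[0],d[1]))
print(s['tool_pos'])
E
```

```text
-0.0045 (287, 247) [10.5  0.1  4.5]
-0.0045 (287, 333) [-36.3   0.1   4.5]
-0.0045 (228, 290) [-11.9 -28.3   4.5]
-0.0045 (346, 290) [-12.   28.5   4.5]
0.0085 (287, 247) [16.1  0.  -8.5]
0.0085 (287, 333) [-26.6   0.1  -8.5]
0.0085 (228, 290) [ -4.3 -25.8  -8.5]
0.0085 (346, 290) [-4.4 25.9 -8.5]
0.0215 (287, 247) [ 21.7   0.  -21.5]
0.0215 (287, 333) [-16.9   0.  -21.5]
0.0215 (228, 290) [  3.2 -23.4 -21.5]
0.0215 (346, 290) [  3.2  23.4 -21.5]
hinges [0.5859896  0.09160092] [0.59343863 0.02187403] mid [0.58971412 0.05673748] 0.07012365525439986 0.10642785566182628
[0.43130101 0.04248516 0.25270858]
```

```bash
python3 -m crank '[0,0.364,0.036,-0.9,0,0,0,0,0.364,0.036,-0.9,0,0,0,0,0.364,0.036,-0.9,0,0,0,0,0.364,0.036,-0.9,0,0,0,0,0.364,0.036,-0.9,0,0,0,0,0.364,0.036,-0.9,0,0,0,0,0.364,0.036,-0.9,0,0,0,0,0.364,0.036,-0.9,0,0,0]'
python3 -m crank '[0,0,0,-0.4,0,0,0,0,0,0,-0.3,0,0,0,0,0,0,-0.2,0,0,0,0,0,0,-0.2,0,0,0,0,0,0,-0.1,0,0,0,0,0,0,0,0,0,0,0,0,0,0,0,0,0,0,0,0,0,0,0,0]'; python3 -c "
from h import *
s=ctrl.state();print(s['tool_pos'],s['force'],s['tcp_rot'])"
```

```text
t: 7.3
tool_pos: [0.5048, 0.05, 0.0717]
tcp_rot: [3.141, 0.0, 0.622]
force: [0.0, 0.2, -0.8]
width: 0.0521
grasp_force: 64.1
t: 8.1
tool_pos: [0.5044, 0.0496, 0.0432]
tcp_rot: [3.141, -0.001, 0.621]
force: [-0.8, -0.4, -2.2]
width: 0.0522
grasp_force: 64.1
[0.504437   0.04961962 0.04320964] [-0.82182034 -0.39872597 -2.19173408] [ 3.14145392e+00 -9.32567315e-04  6.20853442e-01]
```

```bash
python3 -m crank '[0,0,0,-0.05,0,0,0,0,0,0,-0.05,0,0,0,0,0,0,0,0,0,0,1,0,0,0,0,0,0,1,0,0,0,0,0,0,1,0,0,0,0,0,0,1,0,0,0,0,0,0,1,0,0,0,0,0,0]'
python3 -m crank '[1,0,0,0.3,0,0,0,1,0,0,0.6,0,0,0,1,0,0,1,0,0,0,1,0,0,1,0,0,-1,1,0,0,1,0,0,-1,1,-0.5,0,1,0,0,-1,1,-0.5,0,1,0,0,-1,1,-1,0,1,0,0,-1]'
python3 - <<'E'
from h import *
p=cam('wrist'); s=ctrl.state(); print(s['tool_pos'],s['tcp_rot'],p['T'][:3,3],s['width'],s['grasp_force'])
cv2.imwrite('pics/w3.png',p['color'])
for d in ctrl.regions_of(p,'lump_centre'):
    m=d['region'].astype(np.uint8); c=max(cv2.findContours(m,0,2)[0],key=cv2.contourArea)
    q=np.array([w(p,x[0],.05)[:2] for x in c]).astype(np.float32); print(d['conf'],d['extent'],cv2.minAreaRect(q*1000))
for k,z in dict(wheel_axis=.094,handle=.094,bin_mouth=.036,loader=0).items():
    print(k,[(d['uv'],d['conf'],np.round(w(p,d['uv'],z),4)) for d in ctrl.tip_of(p,k)[:2]])
E
```

```text
t: 8.9
tool_pos: [0.5041, 0.0495, 0.0402]
tcp_rot: [3.142, 0.0, 0.621]
force: [-0.5, -0.6, -0.8]
width: 0.0856
grasp_force: 0.0
t: 9.7
tool_pos: [0.4553, 0.049, 0.2149]
tcp_rot: [3.14, -0.003, 0.115]
force: [0.2, 1.2, 1.2]
width: 0.0852
grasp_force: 0.0
[0.45300126 0.04914227 0.21809976] [-3.13339159 -0.003871    0.10882972] [0.52820387 0.05825965 0.35870002] 0.0852477756096598 0.0
0.83 [117.7, 211.6, 57.4, 35.9] ((415.44989013671875, 204.6883087158203), (35.12116241455078, 51.248992919921875), 8.459653854370117)
wheel_axis [([501.6, 123.0], 0.95, array([ 0.5346, -0.1057,  0.094 ]))]
handle [([522.4, 148.1], 0.67, array([ 0.5183, -0.1278,  0.094 ]))]
bin_mouth [([292.6, 32.4], 0.85, array([0.5877, 0.0591, 0.036 ]))]
loader []
```

View pics/w3.png

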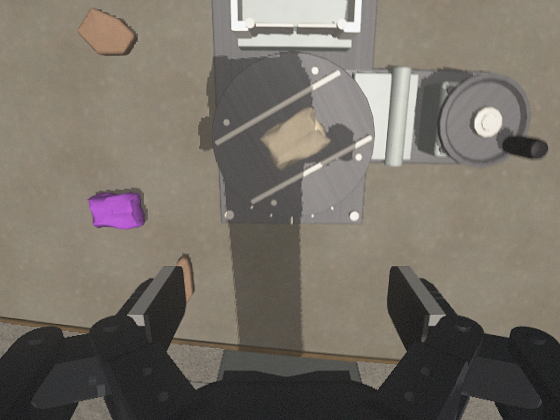

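The lump lies centred in the channel at (295,137), aligned with the rails. The wheel axis is at about (0.535, -0.106) and the handle at about (0.518, -0.128), so I'll take hold of the handle.

```bash
python3 -m crank '[1,0.325,-0.885,-0.4,0,0,0,1,0.325,-0.885,-0.4,0,0,0,1,0.325,-0.885,-0.4,0,0,0,1,0.325,-0.885,-0.4,0,0,0,1,0.325,-0.885,-0.4,0,0,0,1,0.325,-0.885,-0.4,0,0,0,1,0.325,-0.885,-0.4,0,0,0,1,0.325,-0.885,-0.4,0,0,0]'
python3 -m crank '[1,0,0,-0.8,0,0,0,1,0,0,-0.8,0,0,0,1,0,0,-0.6,0,0,0,0,0,0,0,0,0,0,0,0,0,0,0,0,0,0,0,0,0,0,0,0,0,0,0,0,0,0,0,0,0,0,0,0,0,0]'
python3 - <<'E'
from h import *
for i in range(2):
    p=cam('wrist'); s=ctrl.state(); print(s['tool_pos'],s['tcp_rot'],s['width'],s['grasp_force'],s['force'])
for k,z in dict(wheel_axis=.094,handle=.094).items():
    print(k,[(d['uv'],d['conf'],np.round(w(p,d['uv'],z),4)) for d in ctrl.tip_of(p,k)[:2]])
cv2.imwrite('pics/w4.png',p['color'])
E
```

```text
t: 10.8
tool_pos: [0.5187, -0.1292, 0.1301]
tcp_rot: [3.139, 0.005, 0.121]
force: [0.7, -0.3, 0.6]
width: 0.0852
grasp_force: 0.0
t: 11.6
tool_pos: [0.5199, -0.1278, 0.0789]
tcp_rot: [3.141, -0.002, 0.121]
force: [-1.0, 1.1, 4.6]
width: 0.0142
grasp_force: 58.5
[ 0.51994679 -0.12780613  0.07887495] [ 3.14122934e+00 -2.10370549e-03  1.20931158e-01] 0.014165203094587929 58.4579330635097 [-0.60519397 -0.81815829  3.00449366]
[ 0.51994717 -0.12780125  0.07886321] [ 3.14132034e+00 -2.09615722e-03  1.20863684e-01] 0.014280735893052121 58.55657537933439 [-1.02456014 -0.32899391  4.29377345]
wheel_axis [([231.4, 247.1], 0.73, array([ 0.5357, -0.1032,  0.094 ]))]
handle [([283.7, 291.6], 0.92, array([ 0.5183, -0.1263,  0.094 ]))]
```

```bash
python3 -m crank '[0,0.538,-0.217,0,0,0,0,0,0.574,0.081,0,0,0,0,0,0.457,0.357,0,0,0,0,0,0.217,0.538,0,0,0,0,0,-0.081,0.574,0,0,0,0,0,-0.357,0.457,0,0,0,0,0,-0.538,0.217,0,0,0,0,0,-0.574,-0.081,0,0,0,0]'
```

```text
t: 12.6
tool_pos: [0.5276, -0.0774, 0.0789]
tcp_rot: [-3.141, -0.005, 0.123]
force: [2.8, -1.3, 3.3]
width: 0.014
grasp_force: 58.9
```

```bash
python3 -m crank '[0,-0.457,-0.357,0,0,0,0,0,-0.217,-0.538,0,0,0,0,0,0.081,-0.574,0,0,0,0,0,0.357,-0.457,0,0,0,0,0,0.538,-0.217,0,0,0,0,0,0.574,0.081,0,0,0,0,0,0.457,0.357,0,0,0,0,0,0.217,0.538,0,0,0,0]'
python3 -m crank '[0,-0.081,0.574,0,0,0,0,0,-0.357,0.457,0,0,0,0,0,-0.538,0.217,0,0,0,0,0,-0.574,-0.081,0,0,0,0,0,-0.457,-0.357,0,0,0,0,0,-0.217,-0.538,0,0,0,0,0,0.081,-0.574,0,0,0,0,0,0.357,-0.457,0,0,0,0]'
python3 -m crank '[0,0.538,-0.217,0,0,0,0,0,0.574,0.081,0,0,0,0,0,0.457,0.357,0,0,0,0,0,0.217,0.538,0,0,0,0,0,-0.081,0.574,0,0,0,0,0,-0.357,0.457,0,0,0,0,0,-0.538,0.217,0,0,0,0,0,-0.574,-0.081,0,0,0,0]'
python3 - <<'E'
from h import *
p=cam('wrist'); s=ctrl.state(); print(s['tool_pos'],s['tcp_rot'],s['force'])
q=cam('top'); a=q['color'][150:290,200:400]
b=p['color']
cv2.imwrite('pics/w5.png',np.hstack([cv2.resize(a,(400,300)),cv2.resize(b,(400,300))]))
E
```

```text
t: 13.4
tool_pos: [0.563, -0.1095, 0.0787]
tcp_rot: [-3.141, 0.003, 0.12]
force: [-8.4, -0.3, 12.2]
width: 0.0145
grasp_force: 60.1
t: 14.2
tool_pos: [0.5189, -0.1273, 0.0788]
tcp_rot: [-3.138, -0.001, 0.12]
force: [1.2, 6.2, 5.1]
width: 0.0144
grasp_force: 59.4
t: 15.0
tool_pos: [0.5274, -0.0775, 0.0789]
tcp_rot: [-3.141, -0.005, 0.123]
force: [2.2, -0.1, 4.5]
width: 0.014
grasp_force: 59.3
[ 0.52396686 -0.07880697  0.07876304] [-3.13926953e+00 -8.06851551e-04  1.20754968e-01] [-2.20604035  2.44253993 11.41961444]
```

View pics/w5.png

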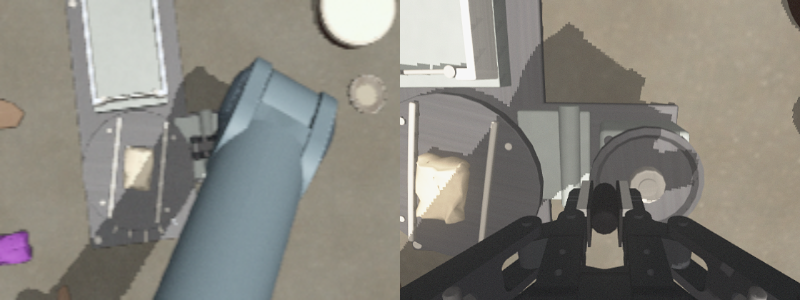

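The left half shows the lump still in the channel at about (138,167), with the rails nearly straight and a little short of the target. I'll measure the rail angle.

```bash
cat > rail.py <<'E'
from h import *
p=cam('wrist'); g=p['color']
hsv=cv2.cvtColor(g,cv2.COLOR_BGR2GRAY)
L=cv2.createLineSegmentDetector().detect(hsv)[0][:,0]
for l in L:
    a,b=w(p,l[:2],.042)[:2],w(p,l[2:],.042)[:2]
    if np.linalg.norm(a-b)<.045: continue
    if a[0]>b[0]: a,b=b,a
    if a[0]>.60 or abs((a+b)[1]/2-.047)>.1 : continue
    print(np.round(l),np.round(a,3),np.round(b,3),'yaw %.3f'%np.arctan2(*(b-a)[::-1]))
E
python3 rail.py
```

```text
[137. 114. 127.   1.] [0.583 0.006] [0.636 0.011] yaw 0.105
[ 16. 319.  16. 139.] [0.45  0.084] [0.564 0.071] yaw -0.113
[102. 102.  91.   0.] [0.588 0.023] [0.634 0.028] yaw 0.108
[  8. 138.   9. 329.] [0.442 0.089] [0.564 0.076] yaw -0.113
[115. 335. 124. 237.] [0.448 0.02 ] [0.515 0.013] yaw -0.112
[122. 181. 108. 337.] [0.446 0.025] [0.548 0.013] yaw -0.112
[198. 136. 191.   1.] [ 0.576 -0.026] [ 0.639 -0.019] yaw 0.110
[144.   1. 153. 112.] [ 0.585 -0.003] [0.636 0.003] yaw 0.109
[124.   1. 133.  99.] [0.59  0.007] [0.635 0.012] yaw 0.108
[224. 264. 219. 151.] [ 0.505 -0.044] [ 0.57  -0.037] yaw 0.107
[  4. 401. 106. 341.] [0.38  0.103] [0.443 0.026] yaw -0.882
```

```bash
python3 -m crank '[0,-0.457,-0.357,0,0,0,0,0,-0.217,-0.538,0,0,0,0,0,0.081,-0.574,0,0,0,0,0,0.357,-0.457,0,0,0,0,0,0.538,-0.217,0,0,0,0,0,0.574,0.081,0,0,0,0,0,0.457,0.357,0,0,0,0,0,0.217,0.538,0,0,0,0]'
python3 -m crank '[0,0,0.254,0,0,0,0,0,0,0,0,0,0,0,0,0,0,0,0,0,0,0,0,0,0,0,0,0,0,0,0,0,0,0,0,0,0,0,0,0,0,0,0,0,0,0,0,0,0,0,0,0,0,0,0,0]'
python3 rail.py
```

```text
t: 15.95
tool_pos: [0.5629, -0.1098, 0.0787]
tcp_rot: [-3.141, 0.003, 0.119]
force: [-7.5, -0.8, 12.3]
width: 0.0141
grasp_force: 60.3
t: 16.75
tool_pos: [0.5633, -0.1023, 0.0788]
tcp_rot: [-3.14, 0.001, 0.12]
force: [-2.5, 1.6, 10.1]
width: 0.0139
grasp_force: 60.0
[ -0. 403. 158. 310.] [0.416 0.083] [ 0.509 -0.03 ] yaw -0.883
[ 92. 348.  67. 215.] [0.475 0.012] [0.564 0.021] yaw 0.104
[ 53. 182.  25.   1.] [0.582 0.028] [0.671 0.038] yaw 0.108
[ 65. 244.  86. 351.] [0.472 0.016] [0.545 0.024] yaw 0.107
[158. 194. 142.   0.] [ 0.582 -0.03 ] [ 0.675 -0.02 ] yaw 0.107
[ 69.   1.  90. 168.] [0.592 0.007] [0.672 0.016] yaw 0.107
[ 95.   1. 114. 172.] [ 0.591 -0.006] [0.673 0.003] yaw 0.109
[183. 296. 175. 209.] [ 0.521 -0.045] [ 0.574 -0.039] yaw 0.108
```

The rails are at 0.106 and the loader at 0.108, so they are aligned. I'll release the handle and go behind the lump.

```bash
python3 -m crank '[0.5,0,0,0,0,0,0,0.5,0,0,0,0,0,0,0.5,0,0,0.5,0,0,0,0.5,0,0,1,0,0,0,0.5,0,0,1,0,0,0,0.5,0,0,1,0,0,0,0.5,0,0,1,0,0,0,0.5,0,0,1,0,0,0]'
python3 -m crank '[0.22,-0.59,0.72,0,0,0,-0.016,0.22,-0.59,0.72,0,0,0,-0.016,0.22,-0.59,0.72,0,0,0,-0.016,0.22,-0.59,0.72,0,0,0,-0.016,0.22,-0.59,0.72,0,0,0,-0.016,0.22,-0.59,0.72,0,0,0,-0.016,0.22,-0.59,0.72,0,0,0,-0.016,0.22,-0.59,0.72,0,0,0,-0.016]'
python3 rail.py; python3 - <<'E'
from h import *
p=cam('wrist'); s=ctrl.state(); print(s['tool_pos'],s['tcp_rot'],s['width'],p['T'][:3,3])
cv2.imwrite('pics/w6.png',p['color'])
for d in ctrl.regions_of(p,'lump_centre')[:3]:
    m=d['region'].astype(np.uint8); c=max(cv2.findContours(m,0,2)[0],key=cv2.contourArea)
    q=np.array([w(p,x[0],.052)[:2] for x in c]).astype(np.float32); print(d['conf'],d['extent'],cv2.minAreaRect(q*1000))
E
```

```text
t: 17.6
tool_pos: [0.5635, -0.1025, 0.2168]
tcp_rot: [3.142, -0.0, 0.12]
force: [0.5, 0.6, -0.2]
width: 0.0423
grasp_force: 0.0
t: 18.4
tool_pos: [0.445, 0.042, 0.2155]
tcp_rot: [-3.141, -0.0, 0.107]
force: [-0.4, 0.0, -0.6]
width: 0.019
grasp_force: 0.0
[229.  32. 343.  31.] [0.571 0.104] [0.581 0.009] yaw -1.462
[253. 302. 260. 253.] [0.318 0.063] [0.374 0.061] yaw -0.046
[379. 143. 384.  61.] [ 0.493 -0.036] [ 0.563 -0.029] yaw 0.106
[321.  53. 318. 159.] [0.472 0.016] [0.562 0.026] yaw 0.106
[323. 158. 326.  53.] [0.474 0.012] [0.563 0.022] yaw 0.106
[255. 193. 251.  53.] [0.434 0.071] [0.556 0.084] yaw 0.108
[308. 322. 307. 254.] [0.3   0.004] [0.377 0.015] yaw 0.144
[247.  59. 250. 193.] [0.434 0.076] [0.551 0.088] yaw 0.104
[394. 151. 398.  83.] [ 0.488 -0.052] [ 0.546 -0.044] yaw 0.122
[338.  37. 233.  37.] [0.567 0.101] [0.577 0.013] yaw -1.462
[266. 254. 262. 337.] [0.275 0.05 ] [0.373 0.055] yaw 0.043
[404.  62. 397. 143.] [ 0.495 -0.053] [ 0.564 -0.046] yaw 0.109
[389.  78. 383. 150.] [ 0.487 -0.041] [ 0.549 -0.036] yaw 0.085
[206.  64. 202.   1.] [0.543 0.122] [0.593 0.128] yaw 0.109
[263. 338. 309. 342.] [ 0.275 -0.001] [0.275 0.05 ] yaw 1.570
[260. 332. 259. 293.] [0.282 0.054] [0.329 0.059] yaw 0.100
[214. 211. 211. 159.] [0.413 0.108] [0.462 0.114] yaw 0.108
[311. 349. 263. 345.] [ 0.265 -0.004] [0.266 0.049] yaw 1.564
[192. 372. 201. 336.] [0.219 0.126] [0.27  0.117] yaw -0.170
[0.44366626 0.04428889 0.21508303] [-3.13837220e+00  1.63957774e-03  1.12857607e-01] 0.01884349423959829 [0.5162117  0.0538129  0.35824574]
0.86 [292.0, 121.8, 46.2, 66.5] ((500.2381591796875, 48.80591583251953), (53.7508659362793, 39.19746780395508), 6.345850467681885)
0.63 [113.3, 196.3, 58.8, 36.3] ((414.9888610839844, 203.4043731689453), (34.35089111328125, 51.31428909301758), 8.035147666931152)
```

View pics/w6.png

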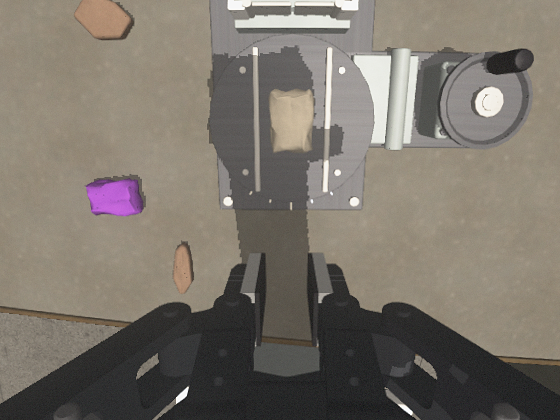

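The lump lies central and straight in the channel at (292,121), aimed at the mouth. I'll go down behind it and push.

```bash
python3 -m crank '[0.22,0,0,-1,0,0,0,0.22,0,0,-1,0,0,0,0.22,0,0,-1,0,0,0,0.22,0,0,-1,0,0,0,0.22,0,0,-1,0,0,0,0.22,0,0,-1,0,0,0,0.22,0,0,-0.8,0,0,0,0.22,0,0,0,0,0,0]'
python3 -m crank '[0.22,0.447,0.048,0,0,0,0,0.22,0.447,0.048,0,0,0,0,0.22,0.447,0.048,0,0,0,0,0.22,0.447,0.048,0,0,0,0,0.22,0.447,0.048,0,0,0,0,0.22,0.447,0.048,0,0,0,0,0.22,0.447,0.048,0,0,0,0,0.22,0.447,0.048,0,0,0,0]'
```

```text
t: 19.35
tool_pos: [0.4443, 0.0398, 0.0434]
tcp_rot: [3.138, 0.005, 0.106]
force: [-0.2, -0.0, -0.2]
width: 0.019
grasp_force: 0.0
t: 20.15
tool_pos: [0.5339, 0.0513, 0.0448]
tcp_rot: [-3.141, 0.005, 0.108]
force: [-5.1, -1.0, 2.2]
width: 0.0188
grasp_force: 2.7
```

```bash
python3 -m crank '[0.22,0.447,0.048,0,0,0,0,0.22,0.447,0.048,0,0,0,0,0.22,0.447,0.048,0,0,0,0,0.22,0.447,0.048,0,0,0,0,0.22,0.447,0.048,0,0,0,0,0.22,0.447,0.048,0,0,0,0,0.22,0.447,0.048,0,0,0,0,0.22,0.447,0.048,0,0,0,0]'
python3 - <<'E'
from h import *
p=cam('wrist'); s=ctrl.state(); print(s['tool_pos'],s['force'])
q=cam('scene')
cv2.imwrite('pics/w7.png',np.hstack([cv2.resize(q['color'][180:280,210:330],(360,300)),cv2.resize(p['color'],(400,300))]))
E
```

```text
t: 20.95
tool_pos: [0.6254, 0.0611, 0.0452]
tcp_rot: [-3.142, 0.0, 0.108]
force: [-2.3, -0.9, 0.3]
width: 0.0189
grasp_force: 1.8
[0.62851669 0.06161041 0.04584788] [2.02762471 0.08946587 0.207016  ]
```

View pics/w7.png

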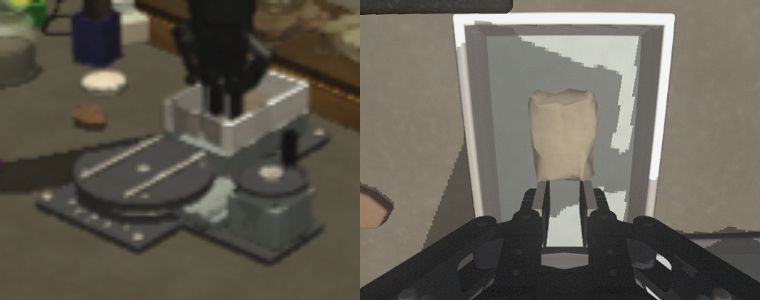

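The lump is well inside the bin, straight, with the fingers about 39 mm past the mouth. I'll lift straight out, back the arm off, and check.

```bash
python3 -m crank '[0.22,0,0,0.4,0,0,0,0.22,0,0,0.8,0,0,0,0.22,0,0,1,0,0,0,0.22,0,0,1,0,0,0,0.22,0,0,1,0,0,0,0.22,0,0,1,0,0,0,0.22,0,0,1,0,0,0,0.22,0,0,1,0,0,0]'
python3 -m crank '[0.22,-1,0,0,0,0,0,0.22,-1,0,0,0,0,0,0.22,-1,0,0,0,0,0,0.22,-1,0,0,0,0,0,0.22,-1,0,0,0,0,0,0.22,-0.5,0,0,0,0,0,0.22,0,0,0,0,0,0,0.22,0,0,0,0,0,0]'
python3 - <<'E'
from h import *
p=cam('wrist'); s=ctrl.state(); print(s['t'],s['tool_pos'],s['force'])
for k in('left_flap','right_flap'): print(k,[(d['extent'],d['conf']) for d in ctrl.regions_of(p,k)[:2]])
d=ctrl.tip_of(p,'lump_centre'); print([(w(p,x['uv'],.048),x['conf']) for x in d[:2]])
cv2.imwrite('pics/w8.png',p['color'])
E
```

```text
t: 21.85
tool_pos: [0.6249, 0.0608, 0.2275]
tcp_rot: [-3.141, -0.003, 0.107]
force: [0.1, 0.9, -0.1]
width: 0.019
grasp_force: 0.0
t: 22.65
tool_pos: [0.4878, 0.0613, 0.2261]
tcp_rot: [-3.14, -0.003, 0.108]
force: [0.1, -0.0, -0.1]
width: 0.0189
grasp_force: 0.0
22.7 [0.48817925 0.06119823 0.22604869] [-1.01086355  0.01707626 -0.47634359]
left_flap [([284.8, 75.1, 36.3, 6.8], 0.75)]
right_flap [([321.0, 73.3, 40.8, 8.4], 0.71)]
[(array([0.41557074, 0.21149548, 0.048     ]), 0.62)]
```

View pics/w8.png

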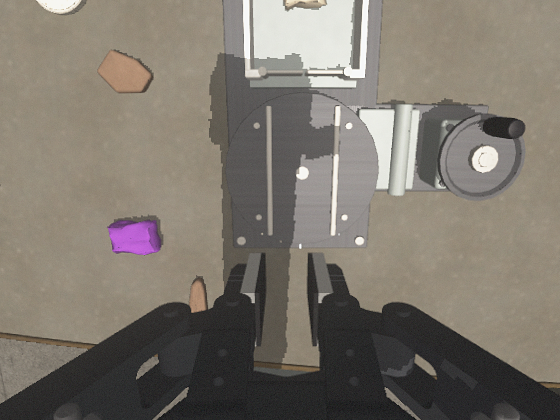

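The flaps are shut in line at (305,72), the lump is in the bin at (305,3), and the gripper is clear.

```bash
python3 -c "
from station import ctrl
print(ctrl.sign_off())"
```

```text
the job is handed in; nothing more can be done
None
```

The job is done and handed in at about 23 s: the white lump was set in the channel, the table cranked to within about 0.003 rad of straight at the mouth, and the lump pushed into the bin with both flaps shut behind it and the bystanders left alone.

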